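# Release the vial rack and dock it in the vial reader

## Task

The white vial rack is locked in the loading lane of the desk-top vial reader. With the shut fingertips press the green spring release bar right down behind the rack and, holding it down, push the rack along until its front has slid over the catch; then push the rack on until it is home in the reader's mouth and the catch springs up behind it. Only push: do not lift the rack, do not touch the vials in it and leave the other things on the desk where they are.

Things in the scene. Friction and masses are not known exactly. Their poses are not given: they have to be found in the camera images.
- lane: aluminium loading lane fixed to a white vial reader (120 mm wide, 110 high, display on top). Origin on the desk under mid-lane, at the near face of the catch; x across, +y towards the reader (the rack's way), z up. White runners (inner edges x = +-22 mm, tops z = 22, from y = -205 mm) carry the rack. Lane is open above and at y = -205; the reader's hood (mouth 78 wide, z 84 to 110) starts at y = 110 mm
- lip_start (a point): start of the lane's hold-down lips (lane y = -30 mm, x = 0, z = 31 mm). From here to the reader the side walls (inner faces x = +-31 mm, 30 mm high) carry inward lips (to x = +-27 mm, z 28 to 31 mm) over the rack's base flange: the rack slides with 1 mm of play but cannot be lifted off
- stop (a point): reader face at the end of the lane against which the rack stops, centre of the lane at runner height (lane y = 150 mm)
- release_bar (a joint): green release bar: 0 = up (locked), grows downward (m) to 0.009 = fully down. Rigid strip 40 mm wide between the runners, lane y = -200 to +8 mm, passing under the rack; all of it goes straight down wherever pressed. Spring: 2 N to start, 4.5 N fully down; springs up when let go. The rack passes when it is over 6 mm down; with the rack over the tooth it stays 4 to 6 mm down
- press_end (a point): top of the release bar at its ribbed loading end, lane y = -175 mm, always behind the rack; z = 20.5 mm when up, 11.5 mm when fully down, the same all along the strip. A finger can slide along the held-down strip, between the runners, pushing the rack's end with its outside
- tooth_top (a point): top centre of the catch tooth, an upright block on the bar's far end (lane y = 0 to 8 mm, 36 mm wide). Its top is at z = 28 mm when up (6 mm above the runners, blocking the rack) and 19 mm when fully down. A finger following the rack must be raised above z = 30 mm to pass over it
- rack: white vial rack, 60 mm (x) by 136 (y, along the lane) by 23 high, loose, 0.08 to 0.18 kg without its vials; origin at the centre of its underside, axes as the lane's. End walls 23 mm high at y = +-68 mm. Base flange 4 mm thick. At the start its front is 2 to 14 mm before the catch; home, its origin is at lane y = 76 to 82 mm. Its rearmost holes are empty
- vial_0: glass vial with purple band and purple cap, 18 mm wide, 36 to 39 mm high, loose, standing in the rack at about x = -13.5, y = 48.5 mm, foot 4 mm above the rack's underside; origin at its foot; do not touch
- vial_1: glass vial with teal band and pale cap, 18 mm wide, 36 to 39 mm high, loose, standing in the rack at about x = 13.5, y = 48.5 mm, foot 4 mm above the rack's underside; origin at its foot; do not touch
- vial_2: glass vial with red-brown band and pale cap, 18 mm wide, 36 to 39 mm high, loose, standing in the rack at about x = 13.5, y = 16 mm, foot 4 mm above the rack's underside; origin at its foot; do not touch
- vial_3: glass vial with purple band and pale cap, 18 mm wide, 36 to 39 mm high, loose, standing in the rack at about x = -13.5, y = -16 mm, foot 4 mm above the rack's underside; origin at its foot; do not touch
- cup_tubes: clear cup with red-capped tubes, 49 mm wide, 66 high, loose; leave alone; origin at the centre of its underside
- stapler: dark blue stapler, 36x130x43 mm, loose; leave alone
- pen_2: red and white marker pen, 135 mm long, loose; leave alone
- saline_ampoule: small clear plastic saline ampoule, 18x21x61 mm, standing, loose; leave alone

How it is judged:
By the outcome, as a careful person would: the job done as asked, in the order asked, and still so for the second after the job is handed in, with the robot touching nothing.
It also fails if it takes over 42 s, if anything falls off the work surface, if the arm or the gripper's body presses on something with over 40 N, if the wrist force passes 120 N, or if a joint passes its speed limit or range.

## Robot

A 6-joint arm with a two-finger parallel gripper is mounted at the origin on a cart in front of the work surface, level with it; the furniture and walls round the work are solid. World frame = base frame: x ahead of the robot, y to its left, z up, the work surface at z = 0. Lengths are in mm, angles in rad, forces in N, time in s.
With the tool pointing down it reaches from about 275 to 750 mm from the base axis. Payload 10.2 kg.
Tool frame: the origin (TCP) lies between the finger pads; the fingertips stand 22 mm ahead of it and the grasp point (between the pads) lies 3 mm ahead of it (ctrl.nose_length is the distance from the TCP to the fingertips, in mm); z points along the fingers, y is the line along which they close (so a half turn about z gives the same grasp; the last joint's range is limited). The gripper opens to 85 mm and grips with 20 to 120 N. Pads are 22 mm wide; open, the fingers measure 114 mm over their backs; the gripper's body (76 mm by 85 mm) begins 54 mm behind the grasp point. The pads swing forward as they close: fully open they stand 13 mm farther back than shut.
Start: joints at [0.902, 0.313, 1.498, -0, 1.331, -0.223], TCP at [226.382, 473.69, 253.294] pointing down, gripper open.
Joint ranges: [-2.94, 2.94], [-0.97, 2.17], [0.19, 2.56], [-1.23, 4.37], [0.02, 3.11], [-2.88, 2.88]. Speed limits (rad/s): [2.39, 2.39, 3.01, 3.14, 3.14, 3.14].

## Interface

Orientations are given as a unit quaternion [w, x, y, z].
In Python, from rig import sense, imaging, ctrl gives the robot as it stands. The module is installed in compiled form; this text tells all that it offers.
- The arm moves only by the tool apply_moves, never from a script. Its argument "commands" is a list of rows, each a list of 5 numbers: the gripper command: -1 is fully open, 1 is shut, values between are in proportion, then the shift along the tool's x, y, z in mm, then the turn about the tool's z in degrees. A call has 1 to 20 rows; each row shifts and turns the commanded pose from where the row before left it, along the tool's axes as they then stand; what a row does not reach is not made up. A row lasts 1/8 s, in which the tool goes at most 62.5 mm and 10.7 degrees, less where a joint would pass 70% of its speed; a pose out of reach is approached as far as the arm can. A call is refused whole if a number of a shift passes 62.5 or a number of a turn 10.7, either way. A call with a gripper value outside its range is refused whole. The fingers move at their own pace and stop on an object; "newtons" is the grip in N (left out, the last holds). Time passes only in rows, so rows that do not move let the fingers close. It gives the time, the measured TCP pose, the force, the opening and the grip force at its end, in the units of the state.
- sense(): the state, without advancing time (a new reading comes with each control period).
- imaging.capture(name): name is "scene" or "top" or "wrist"; returns the picture (420x560x3 uint8, blue, green, red); there is no depth.
- imaging.calibration(name): a dict with "camera_matrix" (3x3 intrinsics, pixels), "k1" (the pictures are not rectified: a ray, as slopes to the right and down, at radius r is drawn at 1 + k1 r^2 times it, then the intrinsics apply), "world_to_cam" (4x4, takes a point from world to camera coordinates). Camera axes: x right, y up, looking along -z (the intrinsics and any distortion apply to the point x, -y, -z); pixel columns grow to the right and rows downward; lengths in mm; the calibration is good to about 2 mm. A picture is of the moment at which its call begins: read the wrist's pose just before it. calibration takes no time and is no camera call; for the wrist camera it gives the pose at the moment of the call.
- ctrl.finish_job(): hands the job in; it is judged then, once.
The state is a dict: "time_s": time; "joints": joint angles; "dq": joint speeds; "tau": joint torques, N m; "eef_pos": TCP position; "ee_rot": TCP orientation; "force": force on the tool from outside, world axes, zero at the start; "wrist_torque": the same for the moment, N m; "grip_width": opening from 0.0 (shut) to 1.0 (fully open); "grip_force": force on a finger pad.
Only numpy, scipy, OpenCV 4.12 (cv2) and the standard library are available. Lean on these libraries where they do the work, as an engineer would, in place of code of your own. Each camera call takes 0.05 s, during which the arm holds its last target. There are 200 camera calls.

## Working session

There is one attempt and no reset: what is moved stays moved. The work goes in short steps, Python scripts to look and compute and a tool call to move; the robot and the scene stay as the last step left them, time stands still between calls to the robot, and variables do not carry over. Pictures are saved under pics/ and viewed, at most 10 in all, crops included, and the job is handed in when it is done.

Besides the shell and the picture viewer there is one more tool, called after ">>>" as name(argument=value, ...) on one line, values as JSON. apply_moves: Moves the arm, as the interface text tells. Its arguments: {"type":"object","properties":{"commands":{"type":"array","items":{"type":"array","items":{"type":"number"}}},"newtons":{"type":"number"}},"required":["commands"]}

```bash
mkdir -p pics; cat > h.py <<'E'
import numpy as np, cv2
from rig import sense, imaging, ctrl
def ray(name,u,v,cal=None):
    c=cal or imaging.calibration(name); K=np.array(c["camera_matrix"]);k=c["k1"]
    p=cv2.undistortPoints(np.array([[[u,v]]],float),K,np.array([k,0,0,0],float))[0,0] 
    T=np.array(c["world_to_cam"]);R=T[:3,:3];o=-R.T@T[:3,3]
    d=R.T@np.array([p[0],-p[1],-1]); return o,d
def onz(name,u,v,z,cal=None):
    o,d=ray(name,u,v,cal); return o+d*(z-o[2])/d[2]
def proj(c,P):
    K=np.array(c["camera_matrix"]);T=np.array(c["world_to_cam"])
    q=T[:3,:3]@np.array(P,float)+T[:3,3]; s=np.array([q[0],-q[1]])/-q[2]; s=s*(1+c["k1"]*(s@s))
    return K[:2,:2]@s+K[:2,2]
E
python3 - <<'E'
from h import *
s=sense();print(s)
a=imaging.capture("scene");b=imaging.capture("top")
cv2.imwrite("pics/s0.png",a);cv2.imwrite("pics/t0.png",b)
print(imaging.calibration("top"))
E
```

```text
{'time_s': 0.0, 'joints': array([ 9.01579019e-01,  3.13443461e-01,  1.49847679e+00,  3.11951245e-05,
        1.33100435e+00, -2.23403967e-01]), 'dq': array([ 0.00069726,  0.00040162,  0.00156456,  0.00236822,  0.00067969,
       -0.00051737]), 'tau': array([ 3.60696977e-04, -4.12265933e+01, -2.59744227e+01, -1.62246470e-04,
        4.15599294e-03, -1.31421214e-05]), 'eef_pos': array([226.22736967, 473.48806812, 252.72346107]), 'ee_rot': array([-3.01126618e-04,  2.21068883e-01,  9.75257968e-01, -5.94200885e-04]), 'force': array([-0.11293921,  0.05102603,  0.00189499]), 'wrist_torque': array([-0.03574722, -0.04068088,  0.04632849]), 'grip_force': 0.0, 'grip_width': 0.994566059496183}
{'camera_matrix': array([[436.32993566,   0.        , 274.31536505],
       [  0.        , 436.32993566, 210.9268336 ],
       [  0.        ,   0.        ,   1.        ]]), 'k1': -0.10943485831685311, 'world_to_cam': array([[ 1.79044518e-02, -9.99839690e-01,  1.55361899e-04,
        -7.74388859e+01],
       [ 9.95208978e-01,  1.78364654e-02,  9.61298657e-02,
        -5.90426836e+02],
       [-9.61172263e-02, -1.56653499e-03,  9.95368788e-01,
        -1.16097346e+03],
       [ 0.00000000e+00,  0.00000000e+00,  0.00000000e+00,
         1.00000000e+00]])}
```

View pics/t0.png

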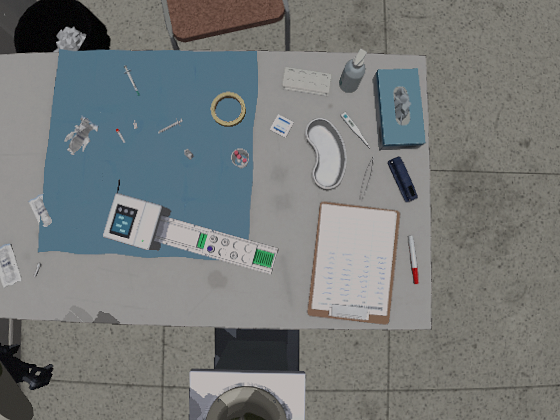

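View pics/s0.png

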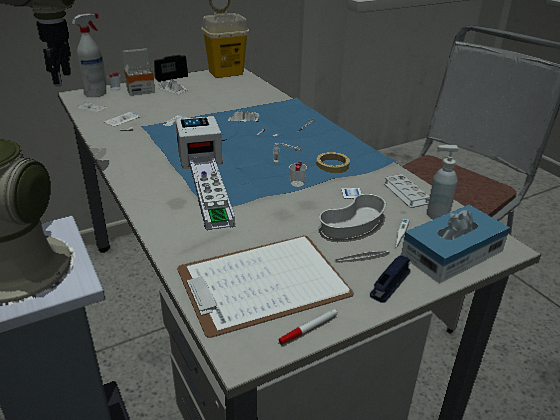

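The top view shows the lane running from its loading end (≈275,258) to the reader (≈135,220). The green loading end is at ≈(263,257) and the green tooth at ≈(202,241). Next I'll measure these.

```bash
python3 - <<'E'
from h import *
im=cv2.imread("pics/t0.png");h=cv2.cvtColor(im,cv2.COLOR_BGR2HSV)
m=cv2.inRange(h,(45,100,50),(80,255,255))
n,l,st,ce=cv2.connectedComponentsWithStats(m)
for i in range(1,n):
    if st[i,4]>8:
        pts=np.argwhere(l==i)[:,::-1].astype(np.float32); r=cv2.minAreaRect(pts); b=cv2.boxPoints(r)
        print(st[i],ce[i],[onz("top",*p,20.5)[:2].round(1) for p in b], onz("top",*ce[i],20.5).round(1))
print(proj(imaging.calibration("top"),[226,473,250]))
cv2.imwrite("pics/t1.png",cv2.resize(im[180:290,90:290],(800,440),interpolation=cv2.INTER_CUBIC))
E
```

```text
[197 234  10  14  91] [201.62637363 240.47252747] [array([491.7, 144.4]), array([529.1, 134.3]), array([524.3, 117. ]), array([487., 127.])] [507.7 130.6  20.5]
[253 249  21  18 263] [262.92775665 257.80228137] [array([449.7,  -9.5]), array([488.2, -18.3]), array([477. , -67.2]), array([438.5, -58.4])] [463.9 -38.2  20.5]
[ 32.35673296 358.43789868]
```

View pics/t1.png

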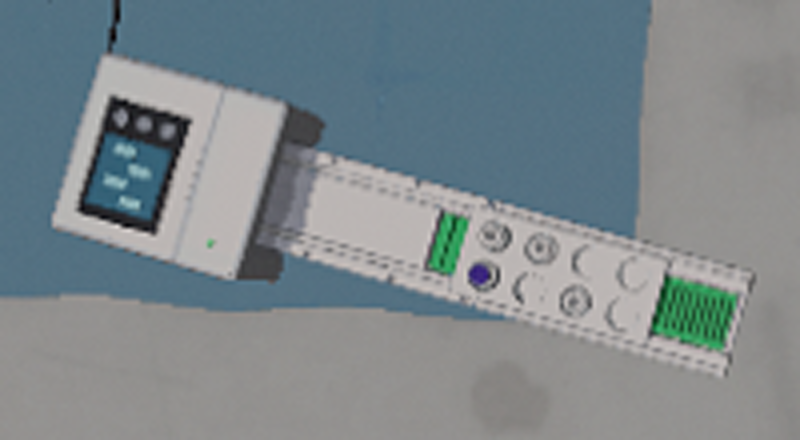

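Top view: reader on the left, and the rack between the tooth (≈202,241) and the ribbed end (≈263,257). The lane direction is about (0.251, 0.968) and its origin is near (508, 131). Next I'll work out the approach move.

```bash
cat >> h.py <<'E'
from scipy.spatial.transform import Rotation as R_
O=np.array([508.2,131.3]);U=np.array([.251,.968]);U/=np.linalg.norm(U);X=np.array([U[1],-U[0]])
def lane(p): d=np.array(p[:2])-O; return np.array([d@X,d@U])
def status(target=None,ztip=None):
    s=sense();q=s["ee_rot"];R=R_.from_quat([q[1],q[2],q[3],q[0]]).as_matrix()
    print("t",round(s["time_s"],2),"pos",s["eef_pos"].round(1),"lane",lane(s["eef_pos"]).round(1),"tip z",round(s["eef_pos"][2]-ctrl.nose_length,1),"F",s["force"].round(1),"w",round(s["grip_width"],3))
    print(R.round(3).tolist(),"yaw err of tool y to lane x deg",np.degrees(np.arctan2(*(np.array([[X[0],X[1]],[-X[1],X[0]]])@R[:2,1])[::-1])).round(2))
    if target is not None:
        w=O+target[0]*X+target[1]*U; d=np.array([*w,ztip+ctrl.nose_length])-s["eef_pos"]; print("world d",d.round(1),"tool d",(R.T@d).round(1))
E
python3 -c "
from h import *
status((0,-176),120);print(ctrl.nose_length)"
```

```text
t 0.1 pos [226.2 473.5 252.8] lane [-358.8  260.5] tip z 230.8 F [ 0.3 -0.6  0.3] w 1.001
[[-0.902, 0.431, -0.001], [0.431, 0.902, -0.001], [0.0, -0.001, -1.0]] yaw err of tool y to lane x deg 79.0
world d [ 237.8 -512.6 -110.8] tool d [-435.6 -359.8  111.1]
22.0
```

>>> apply_moves(commands=[[1, -43, -36, 0, 0], [1, -43, -36, 0, 0], [1, -43, -36, 0, 0], [1, -43, -36, 0, 0], [1, -43, -36, 0, 0], [1, -43, -36, 0, 0], [1, -43, -36, 0, 0], [1, -43, -36, 0, 0], [1, -43, -36, 0, 0], [1, -43, -36, 0, 0], [1, 0, 0, 10, 10], [1, 0, 0, 10, 10], [1, 0, 0, 10, 10], [1, 0, 0, 10, 10], [1, 0, 0, 10, 10], [1, 0, 0, 10, 10], [1, 0, 0, 10, 10], [1, 0, 0, 0, 9], [1, 0, 0, 0, 0], [1, 0, 0, 0, 0]])

```text
time_s: 2.6
eef_pos: [459.1, -36.5, 183.3]
ee_rot: [0.0, 0.79, 0.613, 0.0]
force: [0.1, -0.2, -0.2]
grip_width: -0.0
grip_force: 0.0
```

```bash
python3 - <<'E'
from h import *
status((0,-176),50)
c=imaging.calibration("wrist");a=imaging.capture("wrist");cv2.imwrite("pics/w0.png",a)
import pickle;pickle.dump(c,open("w0.pkl","wb"))
E
```

```text
t 2.6 pos [459.1 -36.5 183.3] lane [  -5.4 -174.8] tip z 161.3 F [ 0.1 -0.2 -0.2] w -0.0
[[0.248, 0.969, 0.0], [0.969, -0.248, 0.0], [0.0, 0.0, -1.0]] yaw err of tool y to lane x deg 0.16
world d [   4.9   -2.5 -111.3] tool d [ -1.2   5.4 111.3]
```

View pics/w0.png

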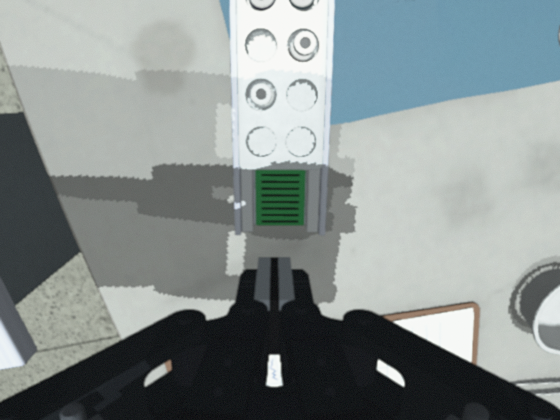

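The wrist view shows the green loading end at rows 169–227 and columns 255–306. The rack's rear edge is at row ≈168, and the lane lies almost straight up the image.

```bash
python3 - <<'E'
from h import *
import pickle;c=pickle.load(open("w0.pkl","rb"))
im=cv2.imread("pics/w0.png");h=cv2.cvtColor(im,cv2.COLOR_BGR2HSV)
m=cv2.inRange(h,(45,100,30),(85,255,255));m=cv2.morphologyEx(m,cv2.MORPH_CLOSE,np.ones((9,9)))
p=max(cv2.findContours(m,0,2)[0],key=cv2.contourArea)
b=cv2.boxPoints(cv2.minAreaRect(p));print(b.round(1).tolist())
W=[onz("wrist",*q,20.5,c)[:2] for q in b]
for w in W: print(w.round(1),lane(w).round(1))
E
```

```text
[[256.0, 170.0], [304.0, 170.0], [304.0, 224.0], [256.0, 224.0]]
[450.4 -13.5] [ -19.6 -154.7]
[486.9 -22.8] [  18.1 -154.5]
[476.8 -66.5] [  19.3 -199.4]
[438.7 -56.7] [ -20.  -199.5]
```

>>> apply_moves(commands=[[1, -1, 2.5, 40, 0], [1, 0, 2.5, 40, 0], [1, 0, 0, 30, 0], [1, 0, 0, 15, 0], [1, 0, 0, 8, 0], [1, 0, 0, 0, 0]])

```text
time_s: 3.4
eef_pos: [464.0, -38.8, 50.6]
ee_rot: [0.0, 0.791, 0.612, 0.0]
force: [-0.1, -0.1, 0.8]
grip_width: -0.005
grip_force: 0.0
```

```bash
python3 -c "
from h import *
status((-.4,-176),11)
a=imaging.capture('wrist');cv2.imwrite('pics/w1.png',a)"
```

```text
t 3.4 pos [464.  -38.8  50.6] lane [-1.000e-01 -1.758e+02] tip z 28.6 F [-0.1 -0.1  0.8] w -0.005
[[0.251, 0.968, 0.0], [0.968, -0.251, -0.0], [-0.0, 0.0, -1.0]] yaw err of tool y to lane x deg 0.02
world d [ -0.3  -0.1 -17.6] tool d [-0.2 -0.3 17.6]
```

View pics/w1.png

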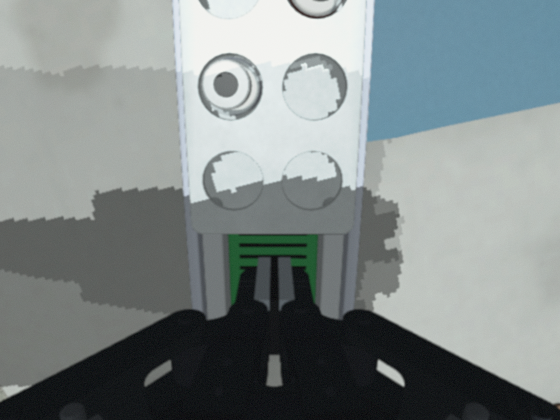

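The finger is centred between the runners (columns 230–318), and the rack's end is at row ≈233, ahead of it. Next I'll press the bar.

>>> apply_moves(commands=[[1, 0, 0, 4, 0], [1, 0, 0, 4, 0], [1, 0, 0, 4, 0], [1, 0, 0, 3, 0], [1, 0, 0, 1.5, 0], [1, 0, 0, 0, 0], [1, 0, 0, 0, 0]])

```text
time_s: 4.32
eef_pos: [463.9, -38.8, 34.0]
ee_rot: [0.0, 0.791, 0.612, 0.0]
force: [0.5, -0.0, 4.0]
grip_width: 0.002
grip_force: 2.1
```

>>> apply_moves(commands=[[1, 0, 0, 0.7, 0], [1, 0, 0, 0, 0], [1, 0, 0, 0, 0]])

```text
time_s: 4.7
eef_pos: [463.9, -38.8, 33.3]
ee_rot: [0.0, 0.791, 0.612, 0.0]
force: [-0.1, 0.9, 6.5]
grip_width: 0.002
grip_force: 3.4
```

>>> apply_moves(commands=[[1, 4, 0, 0, 0], [1, 4, 0, 0, 0], [1, 3, 0, 0, 0], [1, 3, 0, 0, 0], [1, 3, 0, 0, 0], [1, 3, 0, 0, 0], [1, 3, 0, 0, 0], [1, 3, 0, 0, 0], [1, 0, 0, 0, 0]])

```text
time_s: 5.82
eef_pos: [470.5, -14.1, 33.4]
ee_rot: [0.001, 0.791, 0.612, -0.0]
force: [-0.9, -3.7, 7.5]
grip_width: -0.003
grip_force: 3.5
```

```bash
python3 -c "
from h import *
status()
b=imaging.capture('top')
a=imaging.capture('wrist');cv2.imwrite('pics/w2.png',np.hstack([a[:, :400],cv2.resize(b[180:285,100:200],(400,420))]))"
```

```text
t 5.83 pos [470.5 -14.1  33.4] lane [  -0.  -150.2] tip z 11.4 F [-0.9 -3.7  7.5] w -0.003
[[0.251, 0.968, 0.0], [0.968, -0.251, -0.001], [-0.001, 0.001, -1.0]] yaw err of tool y to lane x deg 0.02
```

View pics/w2.png

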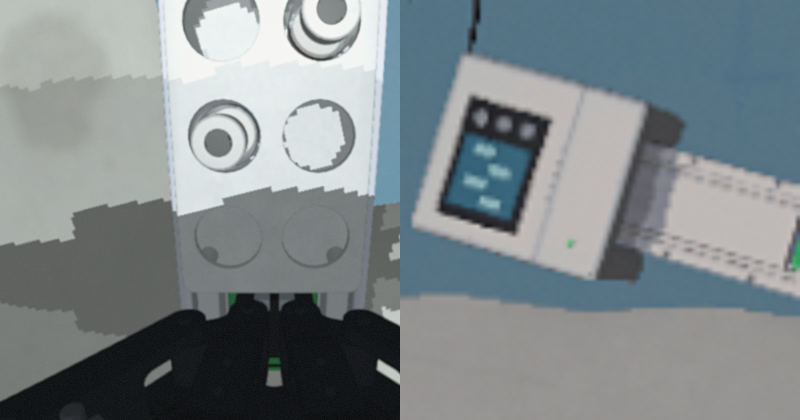

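The finger is now against the rack's end (row ≈293), and the force shows contact. The rack's front is about 3 mm before the catch, so I'll keep pushing with the bar held down.

>>> apply_moves(commands=[[1, 3, 0, 0, 0], [1, 3, 0, 0, 0], [1, 3, 0, 0, 0], [1, 3, 0, 0, 0], [1, 3, 0, 0, 0], [1, 3, 0, 0, 0], [1, 3, 0, 0, 0], [1, 4, 0, 0, 0], [1, 4, 0, 0, 0], [1, 4, 0, 0, 0], [1, 4, 0, 0, 0], [1, 4, 0, 0, 0], [1, 0, 0, 0, 0]])

```text
time_s: 7.55
eef_pos: [480.8, 25.6, 33.4]
ee_rot: [0.001, 0.791, 0.612, -0.0]
force: [-1.3, -3.7, 9.0]
grip_width: -0.0
grip_force: 3.9
```

```bash
python3 -c "
from h import *
status()
b=imaging.capture('top')
a=imaging.capture('wrist');cv2.imwrite('pics/w3.png',np.hstack([a[:, :400],cv2.resize(b[180:285,120:220],(400,420))]))"
```

```text
t 7.55 pos [480.8  25.6  33.4] lane [   0.  -109.2] tip z 11.4 F [-1.3 -3.7  9. ] w -0.0
[[0.251, 0.968, 0.0], [0.968, -0.251, -0.001], [-0.001, 0.001, -1.0]] yaw err of tool y to lane x deg 0.02
```

View pics/w3.png

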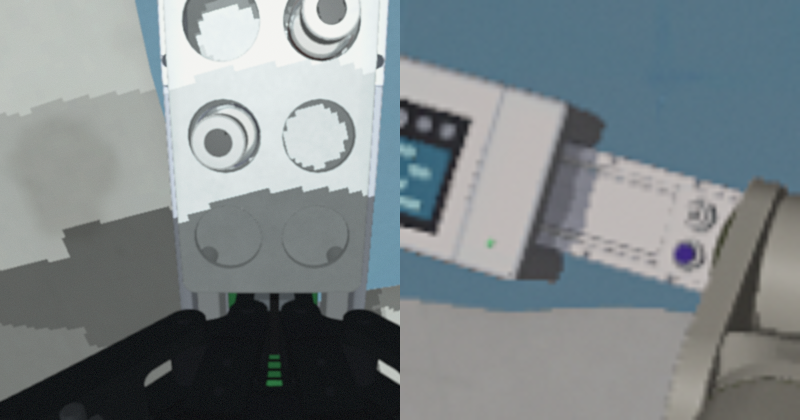

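The rack's front has passed over the tooth, with its edge about 37 mm beyond it. I'll push on, then back off slightly, rise and continue.

>>> apply_moves(commands=[[1, 4, 0, 0, 0], [1, 5, 0, 0, 0], [1, 5, 0, 0, 0], [1, 5, 0, 0, 0], [1, 5, 0, 0, 0], [1, 5, 0, 0, 0], [1, 5, 0, 0, 0], [1, 5, 0, 0, 0], [1, 5, 0, 0, 0], [1, 5, 0, 0, 0], [1, 5, 0, 0, 0], [1, 4, 0, 0, 0], [1, 2, 0, 0, 0], [1, 0, 0, 0, 0], [1, -3, 0, 0, 0], [1, 0, 0, -5, 0], [1, 0, 0, -8, 0], [1, 0, 0, -9, 0], [1, 0, 0, 0, 0]])

```text
time_s: 10.02
eef_pos: [495.0, 81.3, 55.7]
ee_rot: [0.0, 0.791, 0.612, 0.0]
force: [1.0, 0.3, -0.3]
grip_width: -0.002
grip_force: 0.0
```

```bash
python3 -c "
from h import *
status()"
```

```text
t 10.03 pos [495.   81.3  55.7] lane [ -0.2 -51.7] tip z 33.7 F [ 1.   0.3 -0.3] w -0.002
[[0.251, 0.968, 0.001], [0.968, -0.251, -0.0], [0.0, 0.001, -1.0]] yaw err of tool y to lane x deg 0.0
```

>>> apply_moves(commands=[[1, 3, 0, 0, 0], [1, 4, 0, 0, 0], [1, 5, 0, 0, 0], [1, 5, 0, 0, 0], [1, 5, 0, 0, 0], [1, 5, 0, 0, 0], [1, 5, 0, 0, 0], [1, 5, 0, 0, 0], [1, 4, 0, 0, 0], [1, 4, 0, 0, 0], [1, 3, 0, 0, 0], [1, 0, 0, 0, 0]])

```text
time_s: 11.52
eef_pos: [507.0, 128.4, 55.1]
ee_rot: [-0.0, 0.791, 0.612, 0.0]
force: [-0.5, -0.0, 0.3]
grip_width: -0.001
grip_force: 0.0
```

>>> apply_moves(commands=[[1, 1.5, 0, 0, 0], [1, 1, 0, 0, 0], [1, 1, 0, 0, 0], [1, 0, 0, 0, 0]])

```text
time_s: 12.02
eef_pos: [507.9, 131.2, 55.1]
ee_rot: [-0.0, 0.791, 0.612, 0.0]
force: [0.2, -0.5, -0.3]
grip_width: 0.003
grip_force: 0.1
```

```bash
python3 -c "
from h import *
status()
a=imaging.capture('wrist');cv2.imwrite('pics/w4.png',a)"
```

```text
t 12.03 pos [507.9 131.2  55.1] lane [-0.3 -0.2] tip z 33.1 F [ 0.2 -0.5 -0.3] w 0.003
[[0.251, 0.968, 0.0], [0.968, -0.251, 0.0], [0.0, 0.0, -1.0]] yaw err of tool y to lane x deg -0.01
```

View pics/w4.png

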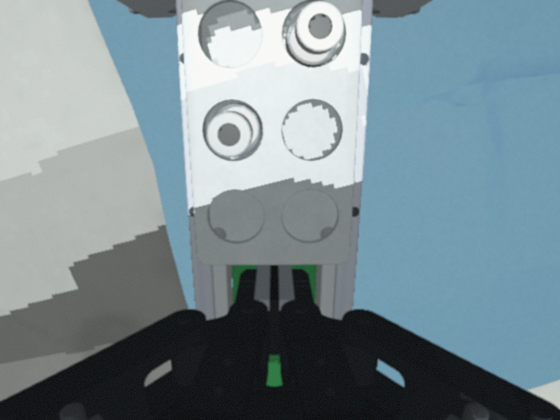

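The rack's rear edge is at row ≈265, with green visible behind it and no push force. I'll work out where that edge is.

```bash
python3 -c "
from h import *
c=imaging.calibration('wrist')
T=np.array(c['world_to_cam']);print('cam',lane(-T[:3,:3].T@T[:3,3]), (-T[:3,:3].T@T[:3,3])[2])
for v in (263,265,267):
  for z in (22,45): print(v,z,lane(onz('wrist',274,v,z,c)).round(1))
# reference: earlier pic, shift cam by pose
s=sense();d=s['eef_pos']-np.array([480.8,25.6,33.4])
for z in (22,45):
  for v in (290,293): print('ref',z,lane(onz('wrist',274,v,z+d[2],c)-d).round(1))
"
```

```text
cam [-0.71030385 73.98653527] 175.45244666141008
263 22 [-0.5  1.5]
263 45 [-0.5 12.4]
265 22 [-0.5  0.5]
265 45 [-0.5 11.5]
267 22 [-0.5 -0.5]
267 45 [-0.5 10.6]
ref 22 [  -0.2 -109.3]
ref 22 [  -0.2 -110.7]
ref 45 [ -0.2 -96.3]
ref 45 [ -0.2 -97.5]
```

>>> apply_moves(commands=[[1, 1, 0, 0, 0], [1, 0.5, 0, 0, 0], [1, 0, 0, 0, 0]])

```text
time_s: 12.45
eef_pos: [508.2, 132.6, 55.1]
ee_rot: [0.0, 0.791, 0.612, 0.0]
force: [-0.0, -2.7, 0.6]
grip_width: 0.001
grip_force: 0.7
```

```bash
python3 -c "
from h import *
status()
a=imaging.capture('wrist');c=imaging.calibration('wrist')
col=cv2.cvtColor(a,cv2.COLOR_BGR2GRAY)[225:290,245].astype(int);print(list(enumerate(col,225)))
for v in (262,266,270): print(v,lane(onz('wrist',245,v,45,c)).round(1))"
```

```text
t 12.45 pos [508.2 132.6  55.1] lane [-0.3  1.2] tip z 33.1 F [-0.  -2.7  0.6] w 0.001
[[0.251, 0.968, 0.0], [0.968, -0.251, -0.0], [0.0, 0.0, -1.0]] yaw err of tool y to lane x deg -0.01
[(225, np.int64(132)), (226, np.int64(132)), (227, np.int64(133)), (228, np.int64(132)), (229, np.int64(131)), (230, np.int64(134)), (231, np.int64(134)), (232, np.int64(132)), (233, np.int64(135)), (234, np.int64(133)), (235, np.int64(133)), (236, np.int64(132)), (237, np.int64(133)), (238, np.int64(132)), (239, np.int64(125)), (240, np.int64(111)), (241, np.int64(107)), (242, np.int64(117)), (243, np.int64(129)), (244, np.int64(133)), (245, np.int64(132)), (246, np.int64(134)), (247, np.int64(133)), (248, np.int64(132)), (249, np.int64(133)), (250, np.int64(136)), (251, np.int64(134)), (252, np.int64(133)), (253, np.int64(131)), (254, np.int64(132)), (255, np.int64(132)), (256, np.int64(133)), (257, np.int64(132)), (258, np.int64(133)), (259, np.int64(134)), (260, np.int64(133)), (261, np.int64(134)), (262, np.int64(131)), (263, np.int64(131)), (264, np.int64(114)), (265, np.int64(91)), (266, np.int64(75)), (267, np.int64(74)), (268, np.int64(70)), (269, np.int64(56)), (270, np.int64(38)), (271, np.int64(26)), (272, np.int64(22)), (273, np.int64(23)), (274, np.int64(23)), (275, np.int64(19)), (276, np.int64(23)), (277, np.int64(20)), (278, np.int64(20)), (279, np.int64(26)), (280, np.int64(28)), (281, np.int64(28)), (282, np.int64(25)), (283, np.int64(19)), (284, np.int64(27)), (285, np.int64(24)), (286, np.int64(26)), (287, np.int64(25)), (288, np.int64(22)), (289, np.int64(21))]
262 [-11.8  14.2]
266 [-11.9  12.5]
270 [-11.9  10.7]
```

>>> apply_moves(commands=[[1, 1, 0, 0, 0], [1, 0, 0, 0, 0]])

```text
time_s: 12.75
eef_pos: [508.3, 133.1, 55.1]
ee_rot: [0.0, 0.791, 0.612, -0.001]
force: [-2.1, -5.8, 2.3]
grip_width: -0.003
grip_force: 2.9
```

>>> apply_moves(commands=[[1, 0.7, 0, 0, 0], [1, 0, 0, 0, 0]])

```text
time_s: 13.0
eef_pos: [508.3, 133.1, 55.1]
ee_rot: [0.0, 0.791, 0.612, -0.001]
force: [-4.0, -8.9, 3.5]
grip_width: -0.002
grip_force: 5.2
```

The rack is against the stop: the force rises and it no longer moves. I'll retreat and check.

>>> apply_moves(commands=[[1, -3, 0, 0, 0], [1, -10, 0, 0, 0], [1, -5, 0, -20, 0], [1, -5, 0, -50, 0], [1, -30, 0, -50, 0], [1, -50, 0, 0, 0], [1, -50, 0, 0, 0], [1, 0, 0, 0, 0], [1, 0, 0, 0, 0]])

```text
time_s: 14.12
eef_pos: [470.2, -13.7, 175.1]
ee_rot: [-0.0, 0.791, 0.612, 0.0]
force: [0.4, 0.2, 0.1]
grip_width: -0.002
grip_force: 0.0
```

```bash
python3 -c "
from h import *
status()
a=imaging.capture('wrist');c=imaging.calibration('wrist')
cv2.imwrite('pics/w5.png',a)
for y,z in ((0,28),(8,28),(8,19),(14,45)):
  print(y,z,proj(c,[*(O+y*U),z]).round(1))
h=cv2.cvtColor(a,cv2.COLOR_BGR2HSV);m=cv2.inRange(h,(45,100,30),(85,255,255))
n,l,st,ce=cv2.connectedComponentsWithStats(m);print(st[1:][st[1:,4]>30])"
```

```text
t 14.12 pos [470.2 -13.7 175.1] lane [  -0.4 -149.9] tip z 153.1 F [0.4 0.2 0.1] w -0.002
[[0.252, 0.968, 0.0], [0.968, -0.252, 0.0], [0.0, 0.0, -1.0]] yaw err of tool y to lane x deg -0.03
0 28 [274.9 -16.8]
8 28 [274.9 -29.5]
8 19 [274.9 -25.2]
14 45 [275.1 -48.9]
[[  245     0    57   259 13498]]
```

View pics/w5.png

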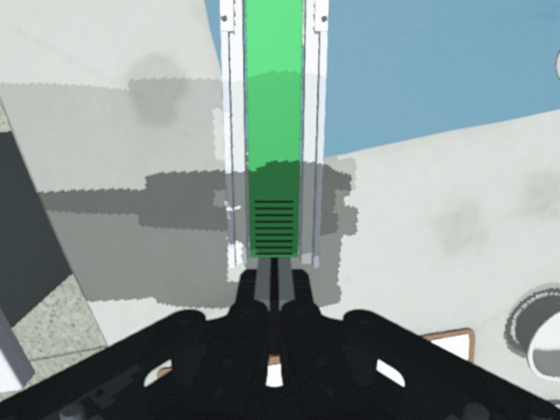

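The bar is clear, but the tooth is just out of view at the top. I'll move forward for a last look.

>>> apply_moves(commands=[[1, 35, 0, 0, 0], [1, 35, 0, 0, 0], [1, 0, 0, 0, 0], [1, 0, 0, 0, 0]])

```text
time_s: 14.68
eef_pos: [487.6, 54.3, 174.9]
ee_rot: [-0.0, 0.79, 0.612, -0.0]
force: [-0.6, 0.5, -0.2]
grip_width: -0.006
grip_force: 0.0
```

```bash
python3 -c "
from h import *
status()
a=imaging.capture('wrist');c=imaging.calibration('wrist')
cv2.imwrite('pics/w6.png',cv2.resize(a[:220,180:380],(545,600),interpolation=cv2.INTER_CUBIC))
for y,z in ((0,28),(8,28),(0,22),(0,19),(8,22),(0,20.5),(14,45)):
  p=[proj(c,[*(O+y*U+x*X),z]).round(1) for x in (-18,18)];print(y,z,p)
for x in (255,275,295): print([tuple(int(k) for k in a[r,x]) for r in range(40,120,3)])"
```

```text
t 14.68 pos [487.6  54.3 174.9] lane [ -0.6 -79.7] tip z 152.9 F [-0.6  0.5 -0.2] w -0.006
[[0.25, 0.968, -0.0], [0.968, -0.25, -0.0], [-0.0, -0.0, -1.0]] yaw err of tool y to lane x deg 0.07
0 28 [array([249.2,  90. ]), array([300.5,  90.1])]
8 28 [array([249. ,  78.2]), array([300.7,  78.2])]
0 22 [array([249.7,  90.2]), array([299.9,  90.3])]
0 19 [array([250. ,  90.3]), array([299.6,  90.4])]
8 22 [array([249.6,  78.6]), array([300.1,  78.7])]
0 20.5 [array([249.8,  90.3]), array([299.8,  90.3])]
14 45 [array([247.2,  67.2]), array([302.8,  67.2])]
[(252, 253, 252), (252, 253, 252), (252, 253, 252), (252, 253, 253), (252, 253, 253), (251, 252, 252), (252, 253, 253), (252, 253, 252), (252, 253, 253), (253, 254, 254), (168, 168, 160), (195, 186, 176), (149, 135, 108), (187, 172, 126), (130, 210, 96), (131, 210, 97), (130, 209, 97), (103, 170, 74), (110, 177, 81), (133, 211, 99), (130, 209, 97), (130, 209, 95), (130, 209, 97), (128, 207, 94), (129, 208, 95), (131, 209, 96), (128, 207, 95)]
[(252, 253, 252), (252, 253, 252), (252, 253, 253), (252, 253, 252), (252, 253, 252), (252, 253, 253), (252, 253, 252), (252, 253, 252), (252, 253, 252), (253, 254, 254), (171, 171, 162), (142, 136, 130), (154, 139, 111), (186, 172, 127), (130, 207, 96), (130, 208, 98), (127, 207, 95), (108, 177, 79), (131, 210, 98), (128, 206, 94), (128, 207, 95), (128, 208, 95), (128, 207, 95), (127, 205, 94), (128, 205, 93), (127, 206, 93), (128, 206, 94)]
[(252, 253, 252), (252, 253, 253), (252, 253, 252), (252, 253, 252), (252, 253, 252), (250, 251, 250), (252, 253, 253), (252, 253, 252), (252, 253, 253), (253, 254, 254), (163, 164, 156), (143, 134, 130), (149, 135, 109), (186, 170, 126), (129, 208, 96), (129, 208, 95), (127, 206, 93), (108, 177, 80), (127, 205, 93), (129, 208, 95), (128, 207, 96), (129, 208, 95), (130, 209, 96), (127, 204, 93), (129, 207, 95), (128, 208, 95), (126, 206, 93)]
```

View pics/w6.png

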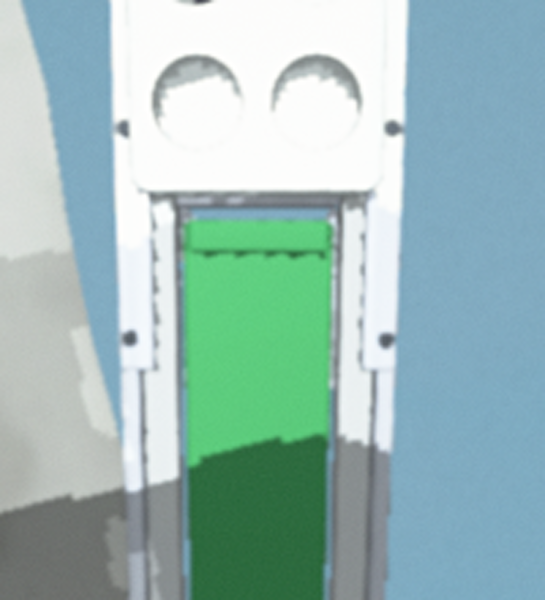

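The tooth stands clear behind the rack: the green block is at crop rows 220–250, with a gap to the rack's end at row ≈192. It is about 53 px wide, and the raised height predicts 51. The rack is home against the stop.

```bash
python3 -c "
from rig import ctrl
print(ctrl.finish_job())"
```

```text
the job is handed in; nothing more can be done
None
```

The rack is home against the reader's stop with the catch sprung up behind it, the arm is clear of everything, and the job was handed in at about 15 s of the 42 s allowed.

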